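# Spring open the coupling jig and pair the hub

### The arm

A 6-joint arm with a two-finger parallel gripper is mounted at the origin on the work surface. World frame = base frame: x ahead of the robot, y to its left, z up, the work surface at z = 0. Lengths are in m, angles in rad, forces in N, time in s.
With the tool pointing down it reaches from about 0.375 to 0.9 m from the base axis. Payload 3.1 kg.
Tool frame: the origin (TCP) lies between the finger pads; the fingertips stand 22 mm ahead of it and the grasp point (between the pads) lies 3 mm ahead of it; z points along the fingers, y is the line along which they close (so a half turn about z gives the same grasp; the last joint's range is limited). The gripper opens to 87 mm and grips with 3 to 60 N. Pads are 19 mm wide; open, the fingers measure 117 mm over their backs; the gripper's body (75 mm by 190 mm) begins 51 mm behind the grasp point.
Start: joints at [1.119, 0.527, 1.433, -0, 1.181, -0.178], TCP at [0.169, 0.602, 0.245] pointing down, gripper open.
Joint ranges: [-3.08, 3.08], [-0.75, 2.2], [0.22, 2.44], [-1.43, 4.57], [0, 2.65], [-2.85, 2.85]. Speed limits (rad/s): [2.79, 2.79, 3.14, 3.14, 3.14, 3.14].

### API

Orientations are given as a unit quaternion [x, y, z, w].
In Python, from rig import robot gives the robot as it stands.
- The arm moves only by the tool move_arm, never from a script. Its argument "series" is text: rows parted by semicolons, each of 6 numbers parted by spaces: the shift along the tool's x, y, z in mm, then the turn, a rotation vector about the tool's x, y, z in degrees. In form: dx dy dz ax ay az; .... A call has 1 to 8 rows; each row is the pose to reach, as a shift and turn from the pose commanded when the call began, along the tool's axes at that moment; what a row does not reach only later rows make up. A row lasts 1/12 s, in which the tool goes at most 41.7 mm and 7.16 degrees, less where a joint would pass 70% of its speed; a pose out of reach is approached as far as the arm can. A call with a gripper value outside its range is refused whole. "jaw" is the opening, from 0 (shut) to 1 (fully open), set as the call begins (left out, the last holds). The fingers move at their own pace and stop on an object; "newtons" is the grip in N (left out, the last holds). Time passes only in rows, so rows that repeat a pose let the fingers close. It gives the time, the measured TCP pose, the force, the opening and the grip force at its end, in the units of the state.
- robot.get_obs(): the state, without advancing time (a new reading comes with each control period).
- robot.camera(name): name is "scene" or "top"; returns a dict with "img" (480x640x3 uint8, red, green, blue), "mtx" (3x3 intrinsics, pixels), "world_to_cam" (4x4, takes a point from world to camera coordinates). Camera axes: x right, y down, z forward; pixel columns grow to the right and rows downward; lengths in m; the calibration is good to about 2 mm. A picture is of the moment at which its call begins. There is no depth.
- robot.hand_in(): hands the job in; it is judged then, once.
Trained networks look in a picture, given as the dict that the camera call returned (one of the last four; its "shot" number tells which), for a name from the list of things; names that differ only in an ending like _2 or _b are one class to them, and where a whole thing is asked for, a point or a joint stands for the part that bears it (a point fixed in the world has none). Each returns a list of dicts, best first, with "p" (0 to 1); they miss things now and then, are a little off and sometimes report something else, mostly with a low value. They report only what shows in the picture. A call takes as long as a camera call. They do not tell look-alikes from the thing itself.
- robot.search_frame(picture, thing): "xyz" ([x, y, z] in m, in world coordinates, good to about 4 mm: the middle of the surface that is visible of it).
- robot.tip_of(picture, thing): "xyz" ([x, y, z] in m, in world coordinates, good to about 4 mm: a listed point, or the origin of a listed thing).
The state is a dict: "time": time; "q": joint angles; "joint_velocities": joint speeds; "joint_torque": joint torques, N m; "position": TCP position; "tool_rot": TCP orientation; "ft_force": force on the tool from outside, world axes, zero at the start; "moment": the same for the moment, N m; "grip_width": finger opening in m; "grip_force": force on a finger pad.
Only numpy, scipy, OpenCV 4.12 (cv2) and the standard library are available. Lean on these libraries where they do the work, as an engineer would, in place of code of your own. Each camera call takes 0.05 s, during which the arm holds its last target. There are 200 camera calls.

### The job

Press the release button on the sloping front of the clear-lidded jig until the lid springs fully open, pressing firmly but without ramming the jig. Then pick out the loose coupling half of the same shape and size as the one already fixed in the jig and set it down in the empty bay beside it, flat inside the low rim with its boss up. Leave the other coupling halves, the tools and everything else where they are.

Things in the scene. Friction and masses are not known exactly. Their poses are not given: they have to be found in the camera images.
- jig: Clamshell jig fixed to the table: grey base plate 165 (x) x 205 (y) x 30 mm high, clear lid on top. Origin: centre of its underside. x points from the release button (front, robot side) to the lid's hinge (rear), y left, z up. Two square bays on the plate, centred at y = +45 and -45 mm, each 76 mm inside a rim 6 mm wide, 5 mm high. The -y bay is empty.
- jig_fixed_mid (a point): Centre (30 mm above its underside) of the coupling half fixed in the jig's +y bay: the pattern for the pair. Round flange 64 mm across and 12 mm thick, round boss 36 mm across up to 60 mm. Seen through the clear lid.
- jig_lid (a joint): Angle of the clear lid, rad: 0 shut and latched, 1.8 open at its stop. Once unlatched a spring throws it up and to the rear within 1 s and keeps it open. Latched, it cannot be lifted.
- jig_hinge (a point): Middle of the lid's hinge line (along the jig's y), at x = +78 mm, z = 36 mm in the jig's frame. The lid is a shell 150 (x) x 192 (y) mm, 74 mm high: shut, it spans x = -72 to +78 mm and reaches 110 mm above the table; open, it reaches 200 mm high and 185 mm behind the jig's origin.
- jig_release (a point): Where the release button's axis meets the jig's sloping front face (75 mm wide): x = -116, y = 0, z = 50 mm in the jig's frame. The face tilts 30 degrees; the button is pressed along (0.5, 0, -0.866) in the jig's axes. The top of its black round head, 30 mm across, is 14 to 26 mm out from this point, set differently each time and not reported: find it by touch.
- jig_button (a joint): How far the release button is pressed in, m: 0 out, 0.008 at its hard stop. It takes 3 N at first, 8 N at the stop; the latch lets go at 0.005 to 0.0065. The head sits over a fixed dark collar 42 mm across, 4 mm thick, and at the stop is still 2 mm or more proud of it. Pushing on the jig with over 40 N counts as ramming.
- jig_bay (a point): Centre of the floor of the jig's empty bay, 30 mm above the table; axes as the jig's.
- mate_mid (a point): Centre of the loose aluminium coupling half that matches the fixed one: a round flange 64 mm across and 12 mm thick at the bottom, with a round boss 36 mm across on top up to 60 mm; the point is on the axis, 30 mm above its underside. z axis up along the boss. 0.2 to 0.3 kg. It stands boss up on the table.
- hub_small_mid (a point): Centre (30 mm up) of a coupling half with a smaller round flange, 46 mm across, same boss and height. Not wanted.
- hub_square_mid (a point): Centre (30 mm up) of a coupling half with a square flange 60 x 60 mm, same boss and height. Not wanted.
- screwdriver: Screwdriver 190 mm long lying on the table along its x axis. Bystander.
- wrench: Steel wrench 160 mm long lying on the table along its x axis. Bystander.
- tape: Roll of tape 70 mm across, 19 mm high, lying flat; origin at the centre of its underside. Bystander.
- meter: Hand-held meter 150 x 75 x 40 mm lying on its back; origin at the centre of its underside. Bystander.
- mug: White mug 80 mm across, 90 mm high; origin at the centre of its underside. Bystander.
Not all that is in view belongs to the job. What is shaped like the part that bears mate_mid but orange is not meant.

How it is judged:
By the outcome, as a careful person would: the job done as asked, in the order asked, and still so for the second after the job is handed in, with the robot touching nothing.
It also fails if it takes over 58 s, if anything falls off the work surface, if the arm or the gripper's body presses on something with over 40 N, if the wrist force passes 120 N, or if a joint passes its speed limit or range.

## Working session

There is one attempt and no reset: what is moved stays moved. The work goes in short steps, Python scripts to look and compute and a tool call to move; the robot and the scene stay as the last step left them, time stands still between calls to the robot, and variables do not carry over. Pictures are saved under pics/ and viewed, at most 10 in all, crops included, and the job is handed in when it is done.

Besides the shell and the picture viewer there is one more tool, called after "Emit:" as name(argument=value, ...) on one line, values as JSON. move_arm: Moves the arm, as the interface text tells. Its arguments: {"type":"object","properties":{"series":{"type":"string"},"jaw":{"type":"number"},"newtons":{"type":"number"}},"required":["series"]}

```bash
mkdir -p pics; ls; cat > h.py <<'E'
import numpy as np, cv2
from rig import robot
from scipy.spatial.transform import Rotation as R
np.set_printoptions(precision=4,suppress=True)
def pix(c,p):
    q=c["world_to_cam"]@np.r_[p,1]; u=c["mtx"]@q[:3]; return u[:2]/u[2]
def ray(c,uv,z):
    T=np.linalg.inv(c["world_to_cam"]); d=T[:3,:3]@np.linalg.inv(c["mtx"])@np.r_[uv,1]; o=T[:3,3]
    return o+d*(z-o[2])/d[2]
def rel(p,rot):
    "shift (mm) and turn (deg) from present measured pose to p, rot"
    o=robot.get_obs(); r=R.from_quat(o["tool_rot"])
    return r.inv().apply(np.array(p)-o["position"])*1e3, np.degrees((r.inv()*rot).as_rotvec())
E
python3 - <<'E'
from h import *
o=robot.get_obs(); print(o["time"],o["position"],o["tool_rot"],o["ft_force"])
a=robot.camera("scene"); b=robot.camera("top")
cv2.imwrite("pics/a.png",a["img"][:,:,::-1]);cv2.imwrite("pics/b.png",b["img"][:,:,::-1])
for n in ["jig","jig_fixed_mid","jig_release","jig_bay","jig_hinge","mate_mid","hub_small_mid","hub_square_mid","mug","meter","tape"]:
  for nm,c in (("s",a),("t",b)):
    for d in robot.tip_of(c,n)[:3]: print(n,nm,round(d["p"],2),np.array(d["xyz"]),pix(c,d["xyz"]).round())
print(robot.get_obs()["time"])
E
```

```text
pics
0.0 [0.1687 0.6011 0.2436] [ 0.1365  0.9906 -0.001  -0.0003] [-0.4495 -0.6098 -0.4339]
jig s 0.62 [0.5998 0.0408 0.0027] [341. 285.]
jig t 0.67 [0.5963 0.0454 0.0012] [288. 217.]
jig_fixed_mid s 0.38 [0.5981 0.0418 0.0015] [341. 285.]
jig_release s 0.56 [0.4868 0.0223 0.0469] [332. 236.]
jig_release t 0.84 [0.4872 0.0269 0.0451] [293. 260.]
jig_hinge s 0.6 [0.6774 0.057  0.0381] [350. 302.]
jig_hinge t 0.58 [0.4574 0.3681 0.0048] [144. 272.]
mate_mid s 0.69 [ 0.5008 -0.3126  0.0278] [188. 249.]
mate_mid s 0.69 [ 0.3881 -0.4035  0.0309] [160. 217.]
mate_mid s 0.57 [0.4844 0.0237 0.0472] [332. 236.]
mate_mid t 0.75 [ 0.4971 -0.31    0.0298] [443. 261.]
hub_small_mid s 0.67 [ 0.6015 -0.215   0.0294] [224. 279.]
hub_small_mid t 0.64 [ 0.5992 -0.2137  0.029 ] [400. 216.]
hub_square_mid s 0.57 [ 0.4441 -0.1887  0.0323] [244. 230.]
hub_square_mid t 0.83 [ 0.4457 -0.1891  0.0323] [390. 282.]
meter s 0.6 [ 0.7325 -0.2187 -0.0025] [215. 338.]
meter t 0.85 [ 0.7282 -0.2214  0.0004] [400. 168.]
tape s 0.75 [ 0.3305 -0.3009  0.002 ] [207. 211.]
tape t 0.67 [ 0.3297 -0.2974  0.0019] [437. 337.]
tape t 0.63 [ 0.7293 -0.2217 -0.0009] [400. 167.]
tape t 0.4 [ 0.4449 -0.1858  0.0295] [388. 282.]
1.2
```

View pictures.

View pics/a.png

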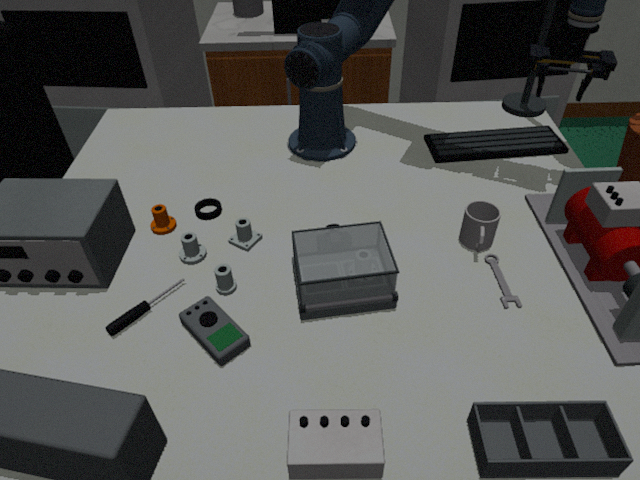

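View pics/b.png

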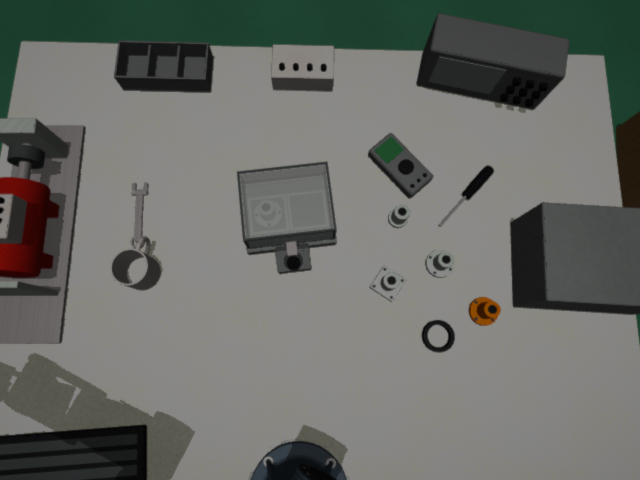

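Two pictures show: the jig (top ~288,205; button head black at ~293,262), and the halves at top-picture pixels: (440,262) large round aluminium, (400,216) small round, (388,282) square, (484,311) orange. The (440,262) one fits mate_mid; I confirm it in a crop, with the jig model overlaid.

```bash
python3 - <<'E'
from h import *
c=robot.camera("top"); s=5
pos=np.array([0.598,0.043,0]); yaw=np.radians(9)
Rz=R.from_euler("z",yaw)
W=lambda p: pos+Rz.apply(p)
def crop(x0,y0,x1,y1,s): return cv2.resize(c["img"][y0:y1,x0:x1,::-1],None,fx=s,fy=s,interpolation=cv2.INTER_CUBIC).copy()
j=crop(225,150,350,280,4)
def poly(P,col):
    q=np.array([(pix(c,W(p))-[225,150]+.5)*4-.5 for p in P]).round().astype(int); cv2.polylines(j,[q],True,col,1)
sq=lambda cx,cy,hx,hy,z:[(cx+a*hx,cy+b*hy,z) for a,b in((1,1),(1,-1),(-1,-1),(-1,1))]
poly(sq(0,0,.0825,.1025,.03),(0,0,255)); poly(sq(0,-.045,.038,.038,.03),(0,255,0)); poly(sq(.003,0,.075,.096,.110),(255,0,0))
circ=lambda cx,cy,r,z:[(cx+r*np.cos(t),cy+r*np.sin(t),z) for t in np.linspace(0,6.28,40)]
poly(circ(0,.045,.032,.042),(0,255,255))
m=crop(370,190,510,340,3)
for d in ((.4971,-.31),): 
    for r,z in((.032,.012),(.018,.06)):
        q=np.array([(pix(c,(d[0]+r*np.cos(t),d[1]+r*np.sin(t),z))-[370,190]+.5)*3-.5 for t in np.linspace(0,6.28,40)]).astype(int)
        cv2.polylines(m,[q],True,(0,0,255),1)
h=max(j.shape[0],m.shape[0]); out=np.zeros((h,j.shape[1]+m.shape[1],3),np.uint8)
out[:j.shape[0],:j.shape[1]]=j; out[:m.shape[0],j.shape[1]:]=m
out=out[:, :]; print(out.shape); out=cv2.resize(out,None,fx=min(1,800/out.shape[1]),fy=min(1,800/out.shape[1])); cv2.imwrite("pics/c.png",out)
E
```

```text
(520, 920, 3)
```

View pics/c.png

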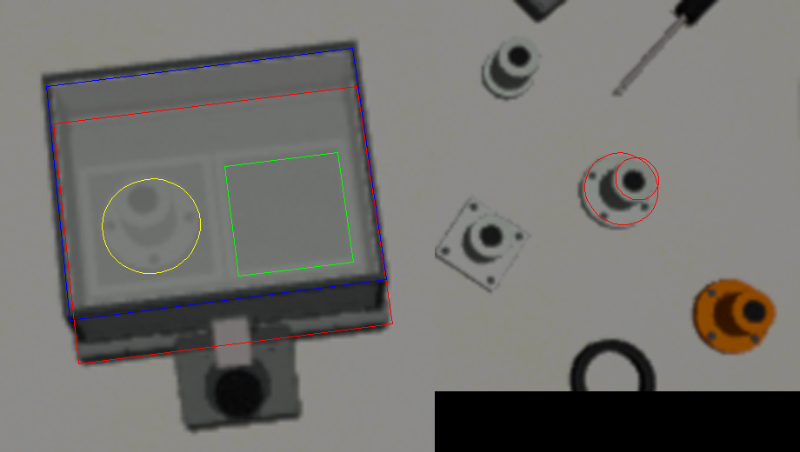

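The crop confirms (440,262): round four-hole flange matching 64 mm, aluminium; the small, square and orange ones differ. The jig's yaw is about 8-9°.

```bash
python3 - <<'E'
from h import *
from scipy.optimize import least_squares
c=robot.camera("top")
u=lambda x,y:np.array([225,150])+(np.array([x,y])+.5)/3.478-.5
P=[((.078,.096,.11),(42,77)),((.078,-.096,.11),(355,42)),((-.072,.096,.11),(68,320)),((-.072,-.096,.11),(385,280)),((-.126,0,.067),(238,391))]
f=lambda v:np.concatenate([pix(c,np.r_[v[:2],0]+R.from_euler("z",v[2]).apply(p))-u(*q) for p,q in P])
r=least_squares(f,[.598,.043,.15]); print(r.x,np.degrees(r.x[2]),r.fun)
print("head",ray(c,u(238,391),.067))
mm=np.array([370,190])+(np.array([619-435,190])+.5)/2.609-.5
print("mate flange",ray(c,mm,.012), "boss top",ray(c,np.array([370,190])+(np.array([634-435,181])+.5)/2.609-.5,.06))
pos=np.r_[r.x[:2],0];Rz=R.from_euler("z",r.x[2])
B=Rz*R.from_matrix(np.array([[-.866,0,-.5],[0,1,0],[.5,0,-.866]]).T)
print(B.as_matrix())
for d in (.10,.022+.04): print("goal",rel(pos+Rz.apply([-.116-.5*(d),0,.05+.866*d]),B),pos+Rz.apply([-.116-.5*(d),0,.05+.866*d]))
E
```

```text
[0.6007 0.0438 0.1486] 8.515017557509958 [ 0.9965  0.9787 -0.8966  0.8467 -0.1043 -1.7017 -0.2914 -1.1002  0.3019
  1.1551]
head [0.4786 0.0259 0.067 ]
mate flange [ 0.4959 -0.3075  0.012 ] boss top [ 0.495  -0.3071  0.06  ]
[[-0.8565 -0.1481  0.4945]
 [-0.1282  0.989   0.074 ]
 [-0.5     0.     -0.866 ]]
goal (array([-415.0554, -488.4385,  107.9501]), array([ -6.3354, -29.5497, -23.6425])) [0.4365 0.0192 0.1366]
goal (array([-432.3857, -480.6494,  140.858 ]), array([ -6.3354, -29.5497, -23.6425])) [0.4553 0.0221 0.1037]
```

Emit:
move_arm(series="-415 -488 60 0 0 0;-415 -488 60 0 0 0;-415 -488 60 0 0 0;-415 -488 60 0 0 0;-415 -488 60 -6.3 -29.5 -23.6;-415 -488 60 -6.3 -29.5 -23.6;-415 -488 60 -6.3 -29.5 -23.6;-415 -488 60 -6.3 -29.5 -23.6", jaw=0, newtons=20)

```text
time: 1.97
position: [0.3082, 0.2997, 0.2145]
tool_rot: [-0.022, 0.98, 0.016, 0.197]
ft_force: [1.5, -1.9, 0.1]
grip_width: 0.0418
grip_force: 0.0
```

```bash
cat >> h.py <<'E'
JP=np.array([.6007,.0438,0]); JR=R.from_euler("z",.1486)
B=JR*R.from_matrix(np.array([[-.866,0,-.5],[0,1,0],[.5,0,-.866]]).T)
def but(d): return JP+JR.apply([-.116-.5*d,0,.05+.866*d])
E
python3 -c "
from h import *
print(robot.get_obs()['q'],rel(but(.1),B))"
```

```text
[ 0.6452  0.2628  2.1392 -0.4904  0.4405 -0.5552] (array([ -77.8983, -287.9811,  110.3197]), array([-1.4221, -7.1468, -5.7011]))
```

Emit:
move_arm(series="-78 -288 110 -1.4 -7.1 -5.7;-78 -288 110 -1.4 -7.1 -5.7;-78 -288 110 -1.4 -7.1 -5.7;-78 -288 110 -1.4 -7.1 -5.7;-78 -288 110 -1.4 -7.1 -5.7;-78 -288 110 -1.4 -7.1 -5.7;-78 -288 110 -1.4 -7.1 -5.7;-78 -288 110 -1.4 -7.1 -5.7")

```text
time: 2.63
position: [0.4143, 0.1234, 0.1824]
tool_rot: [-0.06, 0.967, -0.009, 0.248]
ft_force: [0.4, 1.3, 0.1]
grip_width: 0.0007
grip_force: 0.0
```

```bash
python3 -c "
from h import *
o=robot.get_obs();print(o['q'],o['joint_velocities'],o['position'],o['ft_force'],rel(but(.1),B),rel(but(.06),B))"
```

```text
[ 0.0309  0.3356  2.3048 -1.4302  0.0016 -0.2349] [-0.4008  0.2321 -0.2062 -0.0009 -0.0228 -0.361 ] [0.4143 0.1234 0.1824] [0.4254 1.3116 0.1287] (array([  15.1653, -103.761 ,   49.4965]), array([-3.3323, -1.4593, -0.478 ])) (array([  14.1569, -101.432 ,   89.415 ]), array([-3.3323, -1.4593, -0.478 ]))
```

The wrist is at its j4/j5 limits at 30° tilt, so I'll use a 15° tool tilt and push along the button axis instead.

```bash
cat >> h.py <<'E'
def tilt(a): 
    s,c=np.sin(np.radians(a)),np.cos(np.radians(a))
    return JR*R.from_matrix(np.array([[-c,0,-s],[0,1,0],[s,0,-c]]).T)
def tipgoal(d,a,off=-.006):
    z=JR.apply([np.sin(np.radians(a)),0,-np.cos(np.radians(a))])
    return JP+JR.apply(np.array([-.116,0,.05])+d*np.array([-.5,0,.866])+off*np.array([.866,0,.5]))-.022*z
E
python3 -c "
from h import *
print(rel(tipgoal(.06,15),tilt(15)),tipgoal(.06,15),rel(tipgoal(.06,10),tilt(10)))"
```

```text
(array([  14.9981, -102.6716,   68.2154]), array([-3.2489, 13.5371, -0.911 ])) [0.4455 0.0206 0.1202] (array([  13.1538, -102.6241,   68.7443]), array([-3.2126, 18.5356, -1.054 ]))
```

Emit:
move_arm(series="0 -40 0 -1 6 0;0 -80 0 -2 13.5 -0.9;15 -102 40 -3.2 13.5 -0.9;15 -102 68 -3.2 13.5 -0.9;15 -102 68 -3.2 13.5 -0.9;15 -102 68 -3.2 13.5 -0.9;15 -102 68 -3.2 13.5 -0.9;15 -102 68 -3.2 13.5 -0.9")

```text
time: 3.3
position: [0.424, 0.0447, 0.0871]
tool_rot: [-0.07, 0.986, -0.034, 0.145]
ft_force: [0.3, 0.6, 0.4]
grip_width: 0.0002
grip_force: 0.0
```

```bash
python3 -c "
from h import *
o=robot.get_obs();print(o['q'],o['joint_velocities'],o['position'],o['ft_force'],rel(tipgoal(.06,15),tilt(15)),rel(tipgoal(.03,15),tilt(15)))"
```

```text
[-0.1577  0.5803  2.263  -1.4302  0.001  -0.4403] [ 0.     -0.0157  0.0088 -0.001  -0.0011 -0.0079] [0.424  0.0447 0.0871] [0.2545 0.6368 0.3802] (array([-26.137 , -29.4755, -24.3074]), array([-5.14  ,  1.3009,  0.2935])) (array([-33.2494, -26.9098,   4.7235]), array([-5.14  ,  1.3009,  0.2935]))
```

Emit:
move_arm(series="0 0 -40 0 5 0;0 0 -80 0 10 0;0 0 -100 -5 15 0;0 -20 -100 -5 15 0;0 -30 -100 -5 15 0;0 -30 -100 -5 15 0;0 -30 -100 -5 15 0;0 -30 -100 -5 15 0")

```text
time: 3.97
position: [0.3963, 0.0215, 0.1856]
tool_rot: [-0.069, 0.997, -0.014, 0.021]
ft_force: [-0.9, -1.2, -0.8]
grip_width: 0.0007
grip_force: 0.0
```

```bash
python3 -c "
from h import *
o=robot.get_obs();print(o['q'],o['joint_velocities'],o['position'],o['ft_force'],rel(tipgoal(.06,5),tilt(5)),rel(tipgoal(.06,15),tilt(15)))"
```

```text
[-0.2179  0.3184  2.071  -0.0236  0.7033 -1.9101] [-0.3955 -0.277  -0.648   1.8555  1.901  -2.1735] [0.3963 0.0215 0.1856] [-0.9376 -1.2158 -0.8185] (array([-49.7447,  -5.6613,  66.9996]), array([-1.8348, -2.6815, -0.4641])) (array([-45.9443,  -5.6786,  67.5125]), array([ -1.872 , -12.6805,  -0.303 ]))
```

Emit:
move_arm(series="-25 -5 20 -1.8 -2.7 0;-50 -6 40 -1.8 -2.7 -0.5;-50 -6 40 -1.8 -2.7 -0.5;-50 -6 40 -1.8 -2.7 -0.5;-50 -6 40 -1.8 -2.7 -0.5;-50 -6 40 -1.8 -2.7 -0.5")

```text
time: 4.47
position: [0.4503, 0.0186, 0.1464]
tool_rot: [-0.073, 0.996, 0.0, 0.044]
ft_force: [0.5, -0.6, -0.7]
grip_width: 0.0004
grip_force: 0.0
```

```bash
python3 -c "
from h import *
o=robot.get_obs();print(o['q'],o['joint_velocities'],o['position'],o['ft_force'],rel(tipgoal(.06,5),tilt(5)),rel(tipgoal(.06,15),tilt(15)))"
```

```text
[-0.2244  0.4449  2.0162  0.0463  0.5961 -1.9778] [-0.0031 -0.0011 -0.0058  0.0011 -0.0054 -0.0026] [0.4503 0.0186 0.1464] [ 0.5185 -0.6489 -0.6586] (array([ 2.9216,  2.8123, 25.3389]), array([-0.385 ,  0.0766, -0.1724])) (array([ 6.7423,  2.8031, 25.668 ]), array([-0.399 , -9.9233, -0.1383]))
```

Emit:
move_arm(series="7 3 10 -0.4 -5 0;7 3 26 -0.4 -9.9 0;7 3 26 -0.4 -9.9 0;7 3 26 -0.4 -9.9 0")

```text
time: 4.8
position: [0.4436, 0.0208, 0.1188]
tool_rot: [-0.071, 0.989, 0.01, 0.128]
ft_force: [-0.9, 0.4, -0.2]
grip_width: 0.0008
grip_force: 0.0
```

```bash
python3 -c "
from h import *
a=robot.camera('scene')
cv2.imwrite('pics/d.png',cv2.resize(a['img'][200:340,260:420,::-1],None,fx=4,fy=4,interpolation=2))
o=robot.get_obs();print(o['q'],o['position'],o['ft_force'],rel(tipgoal(.06,15),tilt(15)),rel(tipgoal(.03,15),tilt(15)),rel(tipgoal(.01,15),tilt(15)))"
```

```text
[-0.2764  0.489   2.1714  0.417   0.2657 -2.3828] [0.4451 0.0204 0.1193] [ 0.1859 -0.3383 -0.1293] (array([-0.6455,  0.0647, -0.7571]), array([ 0.0274, -0.1155, -0.247 ])) (array([-8.4686,  0.0845, 28.2043]), array([ 0.0274, -0.1155, -0.247 ])) (array([-13.684 ,   0.0976,  47.5118]), array([ 0.0274, -0.1155, -0.247 ]))
```

View pics/d.png

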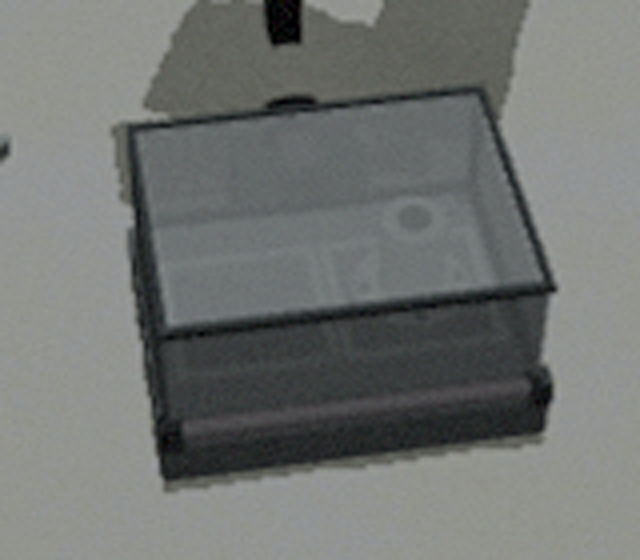

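The picture shows the closed fingertip (crop 285,40) straight over the black button head (290,103). Now I descend along the button axis, in small steps once near.

Emit:
move_arm(series="-4 0 14 0 0 0;-8 0 28 0 0 0;-8 0 28 0 0 0")

```text
time: 5.1
position: [0.4638, 0.022, 0.0941]
tool_rot: [-0.072, 0.989, 0.009, 0.131]
ft_force: [-0.6, 0.4, 0.2]
grip_width: 0.0002
grip_force: 0.0
```

Emit:
move_arm(series="-0.5 0 1.5 0 0 0;-0.8 0 3 0 0 0;-0.8 0 3 0 0 0")

```text
time: 5.35
position: [0.4635, 0.0224, 0.0923]
tool_rot: [-0.072, 0.989, 0.01, 0.131]
ft_force: [-0.0, 0.7, 1.5]
grip_width: 0.0005
grip_force: 0.5
```

Emit:
move_arm(series="-0.5 0 1.5 0 0 0;-0.8 0 3 0 0 0;-0.8 0 3 0 0 0")

```text
time: 5.6
position: [0.4651, 0.0226, 0.0894]
tool_rot: [-0.072, 0.989, 0.01, 0.131]
ft_force: [-1.2, 1.0, 4.8]
grip_width: 0.0004
grip_force: 2.7
```

Emit:
move_arm(series="-0.3 0 1 0 0 0;-0.5 0 2 0 0 0;-0.5 0 2 0 0 0")

```text
time: 5.85
position: [0.4661, 0.0227, 0.0877]
tool_rot: [-0.072, 0.989, 0.01, 0.131]
ft_force: [-0.7, 0.2, 6.9]
grip_width: 0.0009
grip_force: 3.1
```

```bash
python3 -c "
from h import *
a=robot.camera('scene')
o=robot.get_obs();print(o['time'],o['position'],o['ft_force'],rel(tipgoal(.03,15),tilt(15)))
print(robot.tip_of(a,'jig_hinge'))"
```

```text
5.9 [0.4661 0.0228 0.0877] [-1.4591  1.1077  6.4565] (array([ 3.7382,  0.8594, -7.7196]), array([-0.0509,  0.0869, -0.1886]))
[{'xyz': [0.6769, 0.0591, 0.0343], 'p': 0.6}]
```

Emit:
move_arm(series="-0.3 0 1 0 0 0;-0.4 0 1.5 0 0 0;-0.4 0 1.5 0 0 0")

```text
time: 6.2
position: [0.4668, 0.0228, 0.0864]
tool_rot: [-0.072, 0.989, 0.01, 0.131]
ft_force: [-1.5, 1.1, 6.1]
grip_width: 0.0003
grip_force: 3.3
```

```bash
python3 -c "
from h import *
a=robot.camera('scene');b=robot.camera('top')
o=robot.get_obs();print(o['time'],o['position'],o['ft_force'])
cv2.imwrite('pics/e.png',np.hstack([a['img'][:,:,::-1][180:340,240:440],b['img'][:,:,::-1][140:300,220:370]]))"
```

```text
6.3 [0.4668 0.0229 0.0864] [-1.0829  0.5955  7.1828]
```

View pics/e.png

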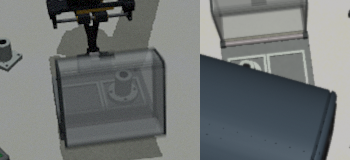

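The lid has swung up. Back out along the axis, then upright.

Emit:
move_arm(series="4 0 -15 0 0 0;12 0 -40 0 0 0;18 0 -66 0 0 0;18 0 -66 0 5 0;18 0 -66 0 10 0;18 0 -66 0 15 0;18 0 -66 0 15 0")

```text
time: 6.88
position: [0.4369, 0.0171, 0.1459]
tool_rot: [-0.073, 0.997, -0.001, 0.003]
ft_force: [0.6, -0.2, 0.1]
grip_width: 0.0003
grip_force: 0.0
```

```bash
python3 -c "
from h import *
o=robot.get_obs();print(o['time'],o['q'],o['position'],o['ft_force'])
print(rel([.496,-.308,.16],tilt(0)), rel([.496,-.308,.21],tilt(0)))"
```

```text
6.8833 [-0.2172  0.4529  1.9919 -0.0011  0.6905 -1.9335] [0.4369 0.0171 0.1459] [ 0.6247 -0.2138  0.1334]
(array([ -11.1195, -330.2334,  -13.101 ]), array([-0.1686,  0.3245, -0.1263])) (array([ -11.4029, -330.3802,  -63.1   ]), array([-0.1686,  0.3245, -0.1263]))
```

Emit:
move_arm(series="-11 -330 -20 0 0 0;-11 -330 -20 0 0 0;-11 -330 -20 0 0 0;-11 -330 -20 0 0 0;-11 -330 -20 0 0 0;-11 -330 -20 0 0 0;-11 -330 -20 0 0 0;-11 -330 -20 0 0 0", jaw=0.75)

```text
time: 7.55
position: [0.4903, -0.309, 0.1642]
tool_rot: [-0.072, 0.997, 0.001, 0.001]
ft_force: [-0.6, 0.9, 0.4]
grip_width: 0.0456
grip_force: 0.0
```

```bash
python3 - <<'E'
from h import *
o=robot.get_obs();print(o['time'],o['q'],o['position'],o['ft_force'],o['grip_width'])
a=robot.camera('scene');b=robot.camera('top')
print([robot.tip_of(c,'mate_mid')[:3] for c in (a,b)])
k=lambda im,f:cv2.resize(im,None,fx=f,fy=f,interpolation=2)
A=a['img'][:,:,::-1].copy()
for r,z in((.032,.012),(.018,.06)):
    q=np.array([pix(a,(.496+r*np.cos(t),-.308+r*np.sin(t),z))*8 for t in np.linspace(0,6.28,40)]).astype(int)
    cv2.polylines(A,[q],True,(0,0,255),1,shift=3)
cv2.imwrite('pics/f.png',np.hstack([k(A[150:350,140:290],2),k(b['img'][:,:,::-1][130:330,220:420],2)]))
print(rel([.496,-.308,.048],tilt(0)))
E
```

```text
7.55 [-0.756   0.5702  1.6246  0.0024  0.9463 -2.4728] [ 0.4903 -0.309   0.1642] [-0.6184  0.8714  0.3958] 0.04555605155981659
[[{'xyz': [0.3883, -0.4036, 0.0325], 'p': 0.89}, {'xyz': [0.4977, -0.313, 0.026], 'p': 0.74}, {'xyz': [0.5919, 0.39, -0.0023], 'p': 0.4}], []]
(array([ -5.7484,  -1.6084, 115.8384]), array([ 0.1105,  0.0397, -0.3241]))
```

View pics/f.png

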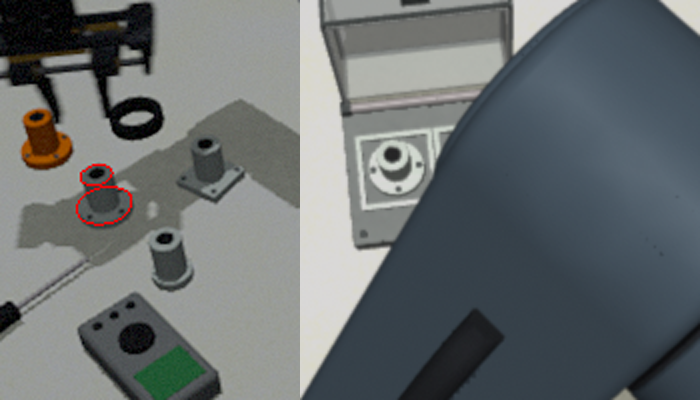

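The lid stands open; the overlay at (0.496, -0.308) sits on the mate (crop 104,200) within ~1 px. Descend and grip.

Emit:
move_arm(series="-6 -2 30 0 0 0;-6 -2 65 0 0 0;-6 -2 95 0 0 0;-6 -2 116 0 0 0;-6 -2 116 0 0 0;-6 -2 116 0 0 0;-6 -2 116 0 0 0")

```text
time: 8.33
position: [0.4977, -0.3075, 0.0497]
tool_rot: [-0.073, 0.997, -0.0, 0.001]
ft_force: [0.0, -0.1, 0.2]
grip_width: 0.0651
grip_force: 0.0
```

Emit:
move_arm(series="0 0 0 0 0 0;0 0 0 0 0 0;0 0 0 0 0 0;0 0 0 0 0 0;0 0 0 0 0 0;0 0 0 0 0 0;0 0 0 0 0 0;0 0 0 0 0 0", jaw=0.2, newtons=25)

```text
time: 9.0
position: [0.4974, -0.3081, 0.0492]
tool_rot: [-0.072, 0.997, 0.0, 0.0]
ft_force: [-1.0, 2.4, 6.2]
grip_width: 0.0354
grip_force: 25.0
```

Emit:
move_arm(series="0 0 -20 0 0 0;0 0 -50 0 0 0;0 0 -80 0 0 0;0 0 -110 0 0 0;0 0 -110 0 0 0;0 0 -110 0 0 0")

```text
time: 9.5
position: [0.4981, -0.3091, 0.16]
tool_rot: [-0.073, 0.997, -0.001, 0.001]
ft_force: [0.6, 0.1, -3.6]
grip_width: 0.0354
grip_force: 25.0
```

```bash
python3 - <<'E'
from h import *
from scipy.optimize import least_squares
o=robot.get_obs();print(o['time'],o['position'],o['ft_force'],o['grip_width'])
a=robot.camera('scene')
x0,y0=215,205
cv2.imwrite('pics/g.png',cv2.resize(a['img'][190:345,130:425,::-1],None,fx=2.7,fy=2.7,interpolation=2))
print(robot.tip_of(a,'jig_bay'),robot.tip_of(a,'mate_mid'),robot.tip_of(a,'jig_fixed_mid'))
print('bay',JP+JR.apply([0,-.045,.03]))
E
```

```text
9.5 [ 0.4981 -0.3091  0.16  ] [ 0.5828  0.1303 -3.5558] 0.035445267260718775
[{'xyz': [0.6071, 0.0004, 0.0305], 'p': 0.94}] [{'xyz': [0.3905, -0.4013, 0.032], 'p': 0.92}, {'xyz': [0.4984, -0.3129, 0.1374], 'p': 0.9}, {'xyz': [0.5902, 0.393, -0.0014], 'p': 0.73}] [{'xyz': [0.593, 0.0871, 0.0582], 'p': 0.63}]
bay [ 0.6074 -0.0007  0.03  ]
```

View pics/g.png

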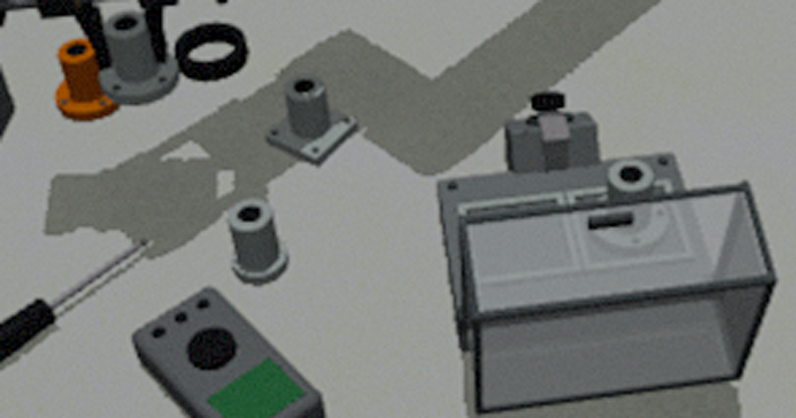

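The picture shows the half held upright (140,60) in the gripper, the lid open, and the bay empty; the networks' bay position agrees with my jig fit to about 1 mm. Carry over.

```bash
python3 -c "
from h import *
print(rel([.608,0,.16],tilt(0)))"
```

```text
(array([-154.999 ,  287.9559,   -2.609 ]), array([ 0.2043, -0.1338, -0.2029]))
```

Emit:
move_arm(series="-155 288 -3 0 0 0;-155 288 -3 0 0 0;-155 288 -3 0 0 0;-155 288 -3 0 0 0;-155 288 -3 0 0 0;-155 288 -3 0 0 0;-155 288 -3 0 0 0;-155 288 -3 0 0 0")

```text
time: 10.37
position: [0.6087, 0.0021, 0.16]
tool_rot: [-0.073, 0.997, 0.001, -0.001]
ft_force: [1.2, 0.3, -2.4]
grip_width: 0.0352
grip_force: 25.0
```

Emit:
move_arm(series="0 0 0 0 0 0;0 0 0 0 0 0;0 0 0 0 0 0")

```text
time: 10.62
position: [0.6082, -0.0008, 0.1603]
tool_rot: [-0.073, 0.997, 0.0, -0.001]
ft_force: [-0.4, -1.0, -2.7]
grip_width: 0.0354
grip_force: 25.0
```

```bash
python3 - <<'E'
from h import *
o=robot.get_obs();print(o['time'],o['q'],o['position'],o['ft_force'])
print(rel([.608,0,.100],tilt(0)))
a=robot.camera('scene');print(robot.tip_of(a,'mate_mid'))
cv2.imwrite('pics/i.png',cv2.resize(a['img'][170:340,270:420,::-1],None,fx=3.5,fy=3.5,interpolation=2))
E
```

```text
10.6167 [-0.1846  0.6094  1.5508 -0.0004  0.9842 -1.9015] [ 0.6082 -0.0008  0.1603] [-0.3671 -1.0138 -2.6662]
(array([-0.1156,  0.7382, 60.3279]), array([ 0.034 , -0.1549, -0.1357]))
[{'xyz': [0.6101, -0.0062, 0.1367], 'p': 0.94}, {'xyz': [0.3891, -0.4014, 0.0349], 'p': 0.57}]
```

View pics/i.png

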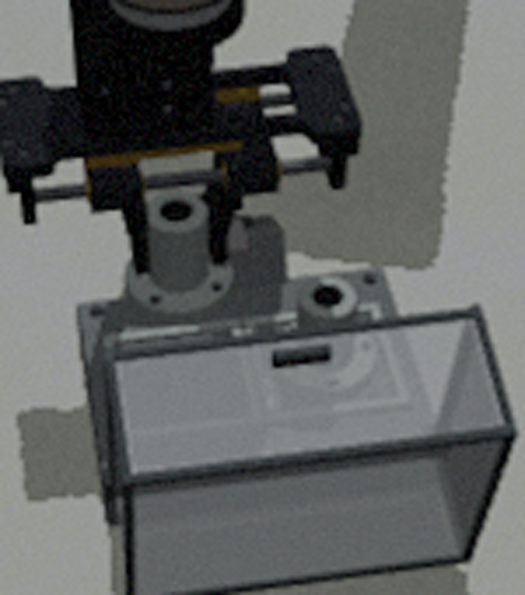

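Held level over the bay. Lower it.

Emit:
move_arm(series="0 2 30 0 0 0;0 2 55 0 0 0;0 2 70 0 0 0;0 2 76 0 0 0;0 2 79 0 0 0;0 2 79 0 0 0;0 2 79 0 0 0")

```text
time: 11.3
position: [0.6097, 0.0003, 0.0838]
tool_rot: [-0.072, 0.997, -0.0, 0.001]
ft_force: [0.4, -0.3, -3.5]
grip_width: 0.0353
grip_force: 25.0
```

Emit:
move_arm(series="0 0 1 0 0 0;0 0 2 0 0 0;0 0 2 0 0 0;0 0 2 0 0 0")

```text
time: 11.63
position: [0.6091, 0.0011, 0.0814]
tool_rot: [-0.073, 0.997, -0.0, 0.001]
ft_force: [0.5, -0.5, -2.2]
grip_width: 0.0355
grip_force: 25.0
```

```bash
python3 - <<'E'
from h import *
o=robot.get_obs();print(o['time'],o['position'],o['ft_force'],o['moment'])
a=robot.camera('scene');print(robot.tip_of(a,'mate_mid')[:2],robot.tip_of(a,'jig_bay'))
E
```

```text
11.6333 [0.6091 0.0011 0.0814] [ 0.5195 -0.503  -2.2126] [0.0608 0.0528 0.0039]
[{'xyz': [0.3881, -0.4038, 0.0334], 'p': 0.94}, {'xyz': [0.6114, -0.0062, 0.06], 'p': 0.75}] [{'xyz': [0.6048, -0.0027, 0.0309], 'p': 0.83}]
```

The flange is below the rim top with no contact force, so it's inside the rim. Lower the last 2 mm.

Emit:
move_arm(series="0 0 1 0 0 0;0 0 1.5 0 0 0;0 0 1.5 0 0 0")

```text
time: 12.03
position: [0.6088, 0.0011, 0.0793]
tool_rot: [-0.072, 0.997, 0.0, 0.0]
ft_force: [-0.5, 0.2, -2.5]
grip_width: 0.0353
grip_force: 25.0
```

Emit:
move_arm(series="0 0 0.5 0 0 0;0 0 1 0 0 0;0 0 1 0 0 0")

```text
time: 12.28
position: [0.6089, 0.0011, 0.0792]
tool_rot: [-0.073, 0.997, 0.0, 0.0]
ft_force: [-1.9, 0.2, 4.8]
grip_width: 0.0355
grip_force: 25.0
```

Seated on the floor (upward force). Release, opening partway to 62 mm, and retreat.

Emit:
move_arm(series="0 0 -0.5 0 0 0;0 0 -0.5 0 0 0;0 0 -0.5 0 0 0;0 0 -0.5 0 0 0;0 0 -0.5 0 0 0;0 0 -0.5 0 0 0", jaw=0.7)

```text
time: 12.78
position: [0.6089, 0.0011, 0.0787]
tool_rot: [-0.072, 0.997, 0.0, 0.0]
ft_force: [-0.5, -0.4, 0.8]
grip_width: 0.0598
grip_force: 0.0
```

Emit:
move_arm(series="0 0 -20 0 0 0;0 0 -50 0 0 0;0 0 -80 0 0 0;0 0 -110 0 0 0;0 -40 -130 0 0 0;0 -80 -130 0 0 0;0 -120 -130 0 0 0;0 -160 -130 0 0 0")

```text
time: 13.45
position: [0.6324, -0.1588, 0.2099]
tool_rot: [-0.073, 0.997, -0.0, 0.001]
ft_force: [-0.5, 1.1, -0.5]
grip_width: 0.0612
grip_force: 0.0
```

Emit:
move_arm(series="40 -40 0 0 0 0;80 -80 0 0 0 0;120 -120 0 0 0 0;120 -120 0 0 0 0;120 -120 0 0 0 0;120 -120 0 0 0 0")

```text
time: 13.95
position: [0.5291, -0.2957, 0.2087]
tool_rot: [-0.07, 0.998, 0.0, 0.0]
ft_force: [-0.7, -0.1, 0.2]
grip_width: 0.0611
grip_force: 0.0
```

```bash
python3 - <<'E'
from h import *
o=robot.get_obs();print(o['time'],o['position'],o['ft_force'])
a=robot.camera('scene');b=robot.camera('top')
k=lambda im,f:cv2.resize(im,None,fx=f,fy=f,interpolation=2)
cv2.imwrite('pics/j.png',np.hstack([k(a['img'][190:350,170:420,::-1],1.6)[:,:],np.pad(k(b['img'][110:290,220:420,::-1],1.4),((0,4),(0,0),(0,0)))][::1]))
E
```

```text
13.95 [ 0.5291 -0.2957  0.2087] [-0.667  -0.0877  0.2007]
```

View pics/j.png

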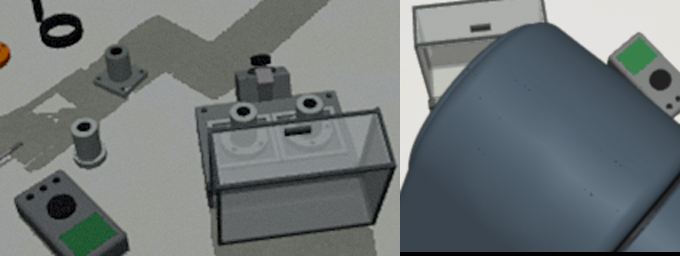

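The half stands upright in the bay (243,130) level with the fixed one (310,125), the lid is open, and the other halves are untouched.

```bash
python3 -c "
from h import *
print(robot.hand_in())"
```

```text
the job is handed in; nothing more can be done
None
```

I pressed the release button with about 7 N until the lid sprang open, set the matching coupling half boss up inside the empty bay's rim, and handed the job in at about 14 s; the final picture shows nothing else in view moved.

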